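# Seat the pump's roller head on its key and cap it

### The job

The roller head of the small dosing pump has been slipped onto the drive shaft, but it is standing on top of the shaft's key. Turn it on the shaft until its keyway drops over the key and it sits fully home on the drive's pad, then put the orange retaining cap over the end of the shaft so that it sits flat on the roller head, and let go. Leave the other things on the bench where they are.

Things in the scene. Friction and masses are not known exactly. Their poses are not given: they have to be found in the camera images.
- pump_drive: Fixed pump drive: grey housing 130 x 130 x 46 mm; on it a round metal pad (dia 86), its surface 50 mm above the bench. Origin: centre of the underside, on the upright shaft's axis; z up. The shaft's key points along the drive's own -x; a short white line on the housing's top, 45 to 62 mm from the axis, shows its direction. Display and dial are on the -x face.
- shaft_tip (a point): End of the steel shaft on its axis: 74 mm above the pad, 124 mm above the bench. Shaft dia 18, the last 6 mm tapering to dia 11.
- key_top (a point): Middle of the top of the brass key, 12 mm out from the shaft's axis and 14 mm above the pad. The key is 6 mm wide, reaches 15 mm from the axis and runs down to the pad.
- roller_head: Loose keyed hub, on the shaft from the start: white roller head, dia 76, 27 mm high, black rollers, blue boss on top; 0.17 to 0.35 kg. Origin: centre of its underside; z up. Bore dia 20, right through. It stands on the key, underside 14 mm above the pad, leaning up to 3 degrees, turned 0.5 to 1.3 rad counter-clockwise (from above) from where keyway and key agree (its -x along the drive's -x).
- boss_top (a point): Centre of the top of the roller head's round ribbed blue boss, the part to grip: dia 32, from 27 to 58 mm above the head's underside. Once the head is home (underside on the pad) this is 108 mm above the bench and 16 mm of shaft stands out above it.
- keyway (a point): Middle of the keyway's mouth in the head's underside, 12 mm from the axis on the head's -x side. Keyway 9 mm wide, 16 mm deep (upwards); a red line on the white flange, rim and boss top shows its side. Above the key (0.1 rad of play) the head falls by its weight or when lightly pressed.
- cap: Loose orange retaining cap standing on the bench: round knob, dia 36, 30 mm high, 40 to 70 g. Origin: centre of its underside; z up. A blind bore of dia 21, 18 mm deep, opens at the underside and slips over the shaft's end; then the cap's underside rests on the boss top.
- ph_pen: Bystander: yellow pen meter 149 mm long, lying. Origin: middle of its underside, its length along y.
- reagent_bottle: Bystander: small white and blue dropper bottle, dia 30, 85 mm tall, standing. Origin: centre of its underside.
- vial: Bystander: sample vial with blue cap, dia 27, 68 mm tall, standing. Origin: centre of its underside.
Mind the look-alikes: they are no part of the job. What is shaped like the roller_head but green is not meant.

How it is judged:
By the outcome, as a careful person would: the job done as asked, in the order asked, and still so for the second after the job is handed in, with the robot touching nothing.
It also fails if it takes over 50 s, if anything falls off the work surface, if the arm or the gripper's body presses on something with over 40 N, if the wrist force passes 120 N, or if a joint passes its speed limit or range.

### The arm

A 7-joint arm with a two-finger parallel gripper is mounted at the origin on a cart in front of the work surface, level with it; the furniture and walls round the work are solid. World frame = base frame: x ahead of the robot, y to its left, z up, the work surface at z = 0. Lengths are in m, angles in rad, forces in N, time in s.
With the tool pointing down it reaches from about 0.425 to 0.875 m from the base axis. Payload 4.7 kg.
Tool frame: the origin (TCP) lies midway between the tips of the shut fingers; the grasp point (between the pads) lies 19 mm behind it (ctrl.grip_point_offset is the distance from the TCP to the grasp point, in m); z points along the fingers, y is the line along which they close (so a half turn about z gives the same grasp; the last joint's range is limited). The gripper opens to 87 mm and grips with 3 to 60 N. Pads are 19 mm wide; open, the fingers measure 117 mm over their backs; the gripper's body (75 mm by 190 mm) begins 51 mm behind the grasp point.
Start: joints at [-1.257, 0.321, -0.07, 1.45, 0.023, 1.371, -0.057], TCP at [0.192, 0.621, 0.223] pointing down, gripper open.
Joint ranges: [-2.86, 2.86], [-0.3, 2.09], [-1.38, 1.24], [0.06, 2.45], [-1.56, 4.7], [0.09, 2.05], [-2.69, 2.69]. Speed limits (rad/s): [2.57, 2.57, 3.14, 3.14, 3.14, 3.14, 3.14].

### API

Orientations are given as a rotation vector (axis times angle).
In Python, from bench import ctrl gives the robot as it stands. The module is installed in compiled form; this text tells all that it offers.
- The arm moves only by the shell command python3 -m handwheel 'ROWS' [OPENING] [FORCE]. ROWS is JSON, a list of rows, each an object of numbers: "x", "y", "z": the shift along the tool's x, y, z in m; "wx", "wy", "wz": the turn, a rotation vector about the tool's x, y, z in degrees. A call has 1 to 10 rows; each row is the pose to reach, as a shift and turn from the pose commanded when the call began, along the tool's axes at that moment; what a row does not reach only later rows make up. A row lasts 1/12 s, in which the tool goes at most 41.7 mm and 7.16 degrees, less where a joint would pass 70% of its speed; a pose out of reach is approached as far as the arm can. A call with a gripper value outside its range is refused whole. OPENING is the finger opening in m, from 0 to 0.087, set as the call begins (- or left out, the last holds). The fingers move at their own pace and stop on an object; FORCE is the grip in N (left out, the last holds). Time passes only in rows, so rows that repeat a pose let the fingers close. It gives the time, the measured TCP pose, the force, the opening and the grip force at its end, in the units of the state.
- ctrl.get_state(): the state, without advancing time (a new reading comes with each control period).
- ctrl.get_image(name): name is "scene" or "top" or "wrist"; returns a dict with "image" (400x640x3 uint8, red, green, blue), "K" (3x3 intrinsics, pixels), "k1" (the pictures are not rectified: a ray, as slopes to the right and down, at radius r is drawn at 1 + k1 r^2 times it, then the intrinsics apply), "world_to_cam" (4x4, takes a point from world to camera coordinates); the wrist camera has in their place "hand_eye" (4x4, takes a point from camera to tool coordinates, whose origin is the TCP and whose axes are the flange's). Camera axes: x right, y down, z forward; pixel columns grow to the right and rows downward; lengths in m; the calibration is good to about 2 mm. A picture is of the moment at which its call begins: read the wrist's pose just before it. There is no depth.
- ctrl.close_job(): hands the job in; it is judged then, once.
The state is a dict: "time": time; "joint_positions": joint angles; "qd": joint speeds; "joint_torque": joint torques, N m; "position": TCP position; "tool_rot": TCP orientation; "ft_force": force on the tool from outside, world axes, zero at the start; "torque": the same for the moment, N m; "grip_width": opening from 0.0 (shut) to 1.0 (fully open); "grip_force": force on a finger pad.
Only numpy, scipy, OpenCV 4.12 (cv2) and the standard library are available. Lean on these libraries where they do the work, as an engineer would, in place of code of your own. Each camera call takes 0.05 s, during which the arm holds its last target. There are 200 camera calls.

## Working session

There is one attempt and no reset: what is moved stays moved. The work goes in short steps, Python scripts to look and compute and a shell command to move; the robot and the scene stay as the last step left them, time stands still between calls to the robot, and variables do not carry over. Pictures are saved under pics/ and viewed, at most 10 in all, crops included, and the job is handed in when it is done.

```bash
mkdir -p pics
python3 - <<'E'
from bench import ctrl
import cv2,pickle,numpy as np
s=ctrl.get_state();print({k:np.round(v,3) for k,v in s.items()})
d={}
for n in("scene","top"):
    d[n]=ctrl.get_image(n);cv2.imwrite(f"pics/{n}0.png",d[n]["image"][:,:,::-1])
    print(n,d[n]["K"],d[n]["k1"])
pickle.dump(d,open("d0.pkl","wb"))
E
```

```text
{'time': np.float64(0.0), 'joint_positions': array([-1.257,  0.322, -0.07 ,  1.452,  0.023,  1.371, -0.057]), 'qd': array([-0.   ,  0.001,  0.001, -0.   , -0.001,  0.001,  0.001]), 'joint_torque': array([-0.0000e+00, -4.9128e+01, -4.0400e-01, -3.1254e+01, -6.4000e-02,
        4.4000e-02,  0.0000e+00]), 'position': array([0.192, 0.62 , 0.221]), 'tool_rot': array([-4.690e-01, -3.106e+00,  3.000e-03]), 'ft_force': array([-0.233,  0.434, -0.516]), 'torque': array([-0.042, -0.014,  0.015]), 'grip_force': np.float64(0.0), 'grip_width': np.float64(0.998)}
scene [[403.1692729    0.         313.05189315]
 [  0.         403.1692729  198.52587417]
 [  0.           0.           1.        ]] -0.04750119244675033
top [[490.93062069   0.         318.32069397]
 [  0.         490.93062069 204.8116992 ]
 [  0.           0.           1.        ]] -0.09794636242007501
```

View pics/scene0.png

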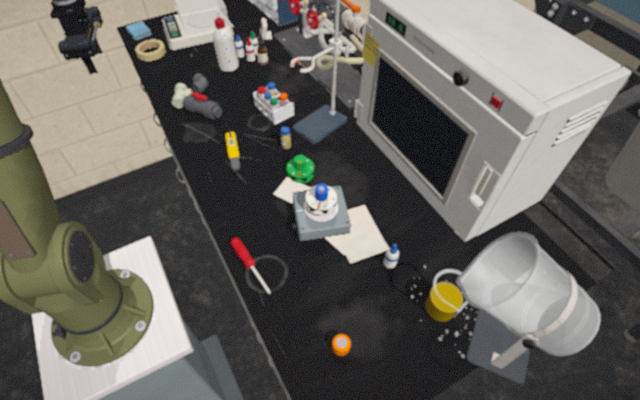

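View pics/top0.png

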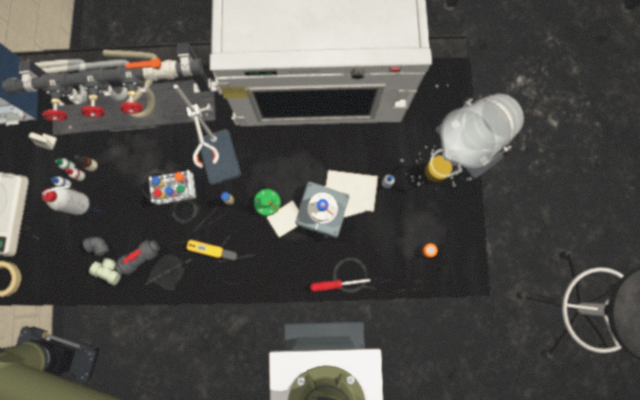

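The scene picture shows the drive with the white head at (322,207) and its blue boss at (321,192). The green look-alike is at (300,168) and the orange cap at (341,345). In the top picture the drive is at (323,207), the green head at (267,202) and the cap at (430,250). The white head with the blue boss fits the description and the green one doesn't, so I'll confirm with a crop.

```bash
cat > h.py <<'E'
import numpy as np,cv2
from scipy.spatial.transform import Rotation as R
def cast(im,uv,z,T=None):
    """pixel(s) -> world points on plane z; T = cam-to-world"""
    if T is None: T=np.linalg.inv(im["world_to_cam"])
    n=cv2.undistortPoints(np.float64(uv).reshape(-1,1,2),im["K"],np.array([im["k1"],0,0,0.]))[:,0]
    d=np.c_[n,np.ones(len(n))]@T[:3,:3].T; o=T[:3,3]
    return o+d*((z-o[2])/d[:,2:])
def project(im,P,W=None):
    W=im["world_to_cam"] if W is None else W
    return cv2.projectPoints(np.float64(P).reshape(-1,3),cv2.Rodrigues(W[:3,:3])[0],W[:3,3],im["K"],np.array([im["k1"],0,0,0.]))[0][:,0]
def tool(s):
    T=np.eye(4);T[:3,:3]=R.from_rotvec(s["tool_rot"]).as_matrix();T[:3,3]=s["position"];return T
def mask(img,lo,hi): return cv2.inRange(cv2.cvtColor(img,cv2.COLOR_RGB2HSV),lo,hi)
def blobs(m,amin=20):
    n,l,st,c=cv2.connectedComponentsWithStats(m); return [(c[i].round(1),st[i]) for i in range(1,n) if st[i,4]>=amin]
E
python3 - <<'E'
import pickle;from h import *
d=pickle.load(open("d0.pkl","rb"));t=d["top"];s=d["scene"]
for n,im,zc in(("top",t,0),("scene",s,0)):
    for nm,lo,hi,z in(("or",(5,150,120),(18,255,255),.022),("bl",(105,120,60),(130,255,255),.115)):
        for c,st in blobs(mask(im["image"],lo,hi)): print(n,nm,c,st,cast(im,c,z).round(3))
a=cv2.resize(t["image"][160:260,270:450],None,fx=4,fy=4,interpolation=2)[:,:,::-1]
b=cv2.resize(s["image"][140:250,260:360],None,fx=3,fy=3,interpolation=2)[:,:,::-1]
b=cv2.resize(s["image"][160:250,275:365],(400,400),interpolation=2)[:,:,::-1]
cv2.imwrite("pics/c1.png",np.hstack([a[:,:400],b]))
E
```

```text
top or [145.   63.6] [126  58  35  10 222] [[1.036 0.539 0.022]]
top or [178.4 175.8] [175 171   8  10  56] [[0.67  0.421 0.022]]
top or [429.8 249.8] [423 243  15  14 104] [[ 0.428 -0.314  0.022]]
top bl [155.3 179.7] [153 176   6   8  41] [[0.639 0.46  0.115]]
top bl [ 53.9 179.4] [ 51 178   7   4  20] [[0.65  0.759 0.115]]
top bl [168.5 190.3] [166 187   6   7  34] [[0.608 0.421 0.115]]
top bl [224.4 195.7] [221 192   8   9  59] [[0.588 0.264 0.115]]
top bl [321.3 204.5] [318 200  10  10  46] [[ 0.555 -0.003  0.115]]
scene or [352.   6.] [342   0  18  13  86] [[1.198 0.852 0.022]]
scene or [283.5  95.6] [280  92   8   8  51] [[0.682 0.46  0.022]]
scene or [341.3 345. ] [332 333  20  23 248] [[ 0.427 -0.319  0.022]]
scene bl [285.1  12.6] [279   5  15  16  80] [[0.852 0.778 0.115]]
scene bl [237.   37.1] [235  34   5   7  25] [[0.635 0.711 0.115]]
scene bl [271.   84.8] [267  82   9   7  49] [[0.624 0.415 0.115]]
scene bl [267.4  95.5] [265  93   6   6  30] [[0.593 0.375 0.115]]
scene bl [284.9 129.7] [280 126  11   9  77] [[0.573 0.221 0.115]]
scene bl [321.2 191.6] [316 183  12  18 140] [[ 0.553 -0.011  0.115]]
scene bl [394.  247.3] [391 243   8  10  58] [[ 0.614 -0.219  0.115]]
```

View pics/c1.png

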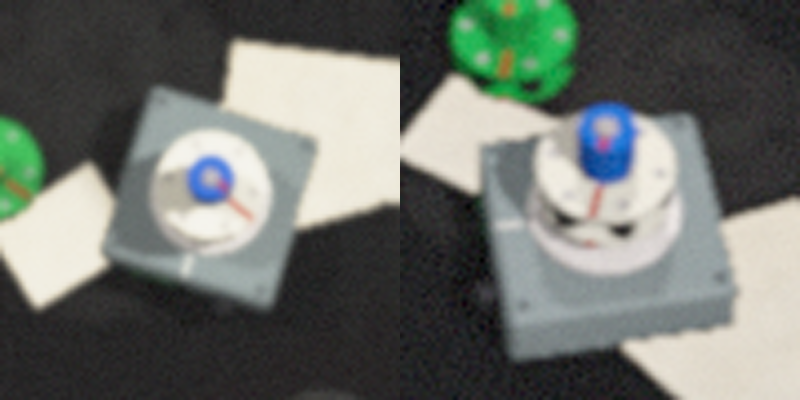

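Run:
```python
import pickle;from h import *;from bench import ctrl
d=pickle.load(open("d0.pkl","rb"));t=d["top"]
o=np.array([270,160])
f=lambda a,z:cast(t,o+np.array(a)/4.,z)
w=f([[192,255],[186,277]],.046);r=f([[228,197],[253,218]],.091)
c=f([[212,180]],.122)
hs=f([[158,88],[317,143],[267,310],[105,258]],.046)
print("white",w.round(3),"red",r.round(3),"c",c.round(3),"hous",hs.round(3),hs.mean(0).round(3))
m=hs.mean(0)
for p in(w,r):
    v=p[1]-p[0];print(np.degrees(np.arctan2(v[1],v[0])), [np.degrees(np.arctan2(*(q-m)[[1,0]])).round(1) for q in p])
s=ctrl.get_state();T=tool(s);print(T.round(3));print("to drive",T[:3,:3].T@(np.array([.54,-.005,.3])-T[:3,3]))
i=ctrl.get_image("wrist");print(i["hand_eye"].round(3),i["K"][0,0],i["k1"])
```

```text
white [[0.511 0.008 0.046]
 [0.495 0.013 0.046]] red [[ 0.545 -0.018  0.091]
 [ 0.53  -0.035  0.091]] c [[ 0.553 -0.007  0.122]] hous [[ 0.634  0.029  0.046]
 [ 0.59  -0.084  0.046]
 [ 0.47  -0.044  0.046]
 [ 0.511  0.07   0.046]] [ 0.551 -0.007  0.046]
163.24138037445906 [np.float64(159.1), np.float64(160.2)]
-132.05707924076995 [np.float64(-117.4), np.float64(-126.9)]
[[-0.955  0.295 -0.     0.192]
 [ 0.295  0.955 -0.002  0.621]
 [-0.    -0.002 -1.     0.222]
 [ 0.     0.     0.     1.   ]]
to drive [-0.51731107 -0.49497237 -0.07748833]
[[ 0.    -0.965 -0.264  0.072]
 [ 1.     0.     0.     0.001]
 [ 0.    -0.264  0.965 -0.163]
 [ 0.     0.     0.     1.   ]] 311.04703914334345 -0.06109109858864899
```

```bash
python3 -m handwheel '[{"x":-0.26,"y":-0.247,"z":-0.06,"wz":36.5},{"x":-0.26,"y":-0.247,"z":-0.06,"wz":36.5},{"x":-0.26,"y":-0.247,"z":-0.06,"wz":36.5},{"x":-0.26,"y":-0.247,"z":-0.06,"wz":36.5},{"x":-0.26,"y":-0.247,"z":-0.06,"wz":36.5},{"x":-0.26,"y":-0.247,"z":-0.06,"wz":36.5},{"x":-0.26,"y":-0.247,"z":-0.06,"wz":36.5},{"x":-0.26,"y":-0.247,"z":-0.06,"wz":36.5},{"x":-0.26,"y":-0.247,"z":-0.06,"wz":36.5},{"x":-0.26,"y":-0.247,"z":-0.06,"wz":36.5}]' 0.07 20
cat > go.py <<'E'
import sys;from h import *;from bench import ctrl
s=ctrl.get_state();T=tool(s);p=np.array([float(a) for a in sys.argv[1:4]]);
print("t",s["time"].round(2),"pos",s["position"].round(4),"yaw_x",np.degrees(np.arctan2(T[1,0],T[0,0])).round(1),"zax",T[:3,2].round(3),"q7",s["joint_positions"][6].round(2),"F",s["ft_force"].round(1),"shift",(T[:3,:3].T@(p-T[:3,3])).round(4))
E
python3 go.py .551 -.007 .26
```

```text
invalid input at $[0]: expected keys x, y, z, wx, wy, wz
Traceback (most recent call last):
  File "go.py", line 3, in <module>
    print("t",s["time"].round(2),"pos",s["position"].round(4),"yaw_x",np.degrees(np.arctan2(T[1,0],T[0,0])).round(1),"zax",T[:3,2].round(3),"q7",s["joint_positions"][6].round(2),"F",s["ft_force"].round(1),"shift",(T[:3,:3].T@(p-T[:3,3])).round(4))
              ^^^^^^^^^^^^^^^
AttributeError: 'float' object has no attribute 'round'
```

All six keys are required.

```bash
sed -i 's/s\["time"\].round(2)/s["time"]/' go.py; python3 -m handwheel '[{"x":-0.26,"y":-0.247,"z":-0.06,"wx":0,"wy":0,"wz":36.5},{"x":-0.26,"y":-0.247,"z":-0.06,"wx":0,"wy":0,"wz":36.5},{"x":-0.26,"y":-0.247,"z":-0.06,"wx":0,"wy":0,"wz":36.5},{"x":-0.26,"y":-0.247,"z":-0.06,"wx":0,"wy":0,"wz":36.5},{"x":-0.26,"y":-0.247,"z":-0.06,"wx":0,"wy":0,"wz":36.5},{"x":-0.26,"y":-0.247,"z":-0.06,"wx":0,"wy":0,"wz":36.5},{"x":-0.26,"y":-0.247,"z":-0.06,"wx":0,"wy":0,"wz":36.5},{"x":-0.26,"y":-0.247,"z":-0.06,"wx":0,"wy":0,"wz":36.5},{"x":-0.26,"y":-0.247,"z":-0.06,"wx":0,"wy":0,"wz":36.5},{"x":-0.26,"y":-0.247,"z":-0.06,"wx":0,"wy":0,"wz":36.5}]' 0.07 20
python3 go.py .551 -.007 .26
```

```text
time: 0.98
position: [0.3721, 0.3017, 0.2842]
tool_rot: [1.433, 2.793, 0.002]
ft_force: [-0.3, 0.2, -0.2]
grip_width: 0.805
grip_force: 0.0
t 0.9833 pos [0.3721 0.3017 0.2842] yaw_x 125.7 zax [ 0.003 -0.    -1.   ] q7 -0.13 F [-0.3  0.2 -0.2] shift [-0.355  -0.0349  0.0247]
```

```bash
python3 -m handwheel '[{"x":-0.355,"y":-0.035,"z":0.02,"wx":0,"wy":0,"wz":35.7},{"x":-0.355,"y":-0.035,"z":0.02,"wx":0,"wy":0,"wz":35.7},{"x":-0.355,"y":-0.035,"z":0.02,"wx":0,"wy":0,"wz":35.7},{"x":-0.355,"y":-0.035,"z":0.02,"wx":0,"wy":0,"wz":35.7},{"x":-0.355,"y":-0.035,"z":0.02,"wx":0,"wy":0,"wz":35.7},{"x":-0.355,"y":-0.035,"z":0.02,"wx":0,"wy":0,"wz":35.7},{"x":-0.355,"y":-0.035,"z":0.02,"wx":0,"wy":0,"wz":35.7},{"x":-0.355,"y":-0.035,"z":0.02,"wx":0,"wy":0,"wz":35.7},{"x":-0.355,"y":-0.035,"z":0.02,"wx":0,"wy":0,"wz":35.7},{"x":-0.355,"y":-0.035,"z":0.02,"wx":0,"wy":0,"wz":35.7}]' >/dev/null
python3 - <<'E'
from h import *;from bench import ctrl;import pickle
s=ctrl.get_state();i=ctrl.get_image("wrist");pickle.dump((s,i),open("w1.pkl","wb"))
cv2.imwrite("pics/w1.png",i["image"][:,:,::-1])
C=tool(s)@i["hand_eye"]
for z in (.122,):
  for c,st in blobs(mask(i["image"],(105,100,50),(130,255,255)),100): print(c,st,cast(i,c,z,C).round(4))
E
python3 go.py .551 -.007 .26
```

```text
[324.6 184. ] [309 168  32  35 705] [[0.5575 0.001  0.122 ]]
t 1.8667 pos [ 0.55   -0.0017  0.262 ] yaw_x 90.3 zax [-0.001 -0.002 -1.   ] q7 0.01 F [-0.4  1.   0.3] shift [-0.0053  0.001   0.002 ]
```

View pics/w1.png

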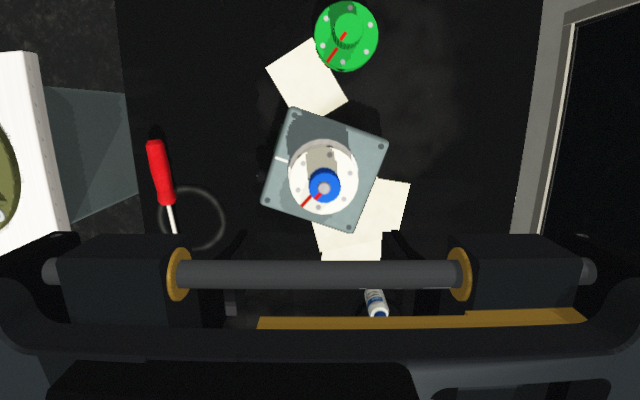

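The wrist picture shows the shaft tip at about (324,188) inside the blue boss. The red line runs to (302,206), the white line is at (282,159), and the housing corners are at (291,107), (388,146), (351,233) and (261,203).

Run:
```python
from h import *;import pickle
s,i=pickle.load(open("w1.pkl","rb"));C=tool(s)@i["hand_eye"];print(s["position"],np.abs(s["qd"]).max())
p=lambda uv,z:cast(i,uv,z,C)
blue=mask(i["image"],(105,100,50),(130,255,255));k=np.zeros_like(blue);cv2.drawContours(k,[cv2.convexHull(np.argwhere(blue)[:,::-1].astype(np.int32))],-1,255,-1)
hsv=cv2.cvtColor(i["image"],cv2.COLOR_RGB2HSV)
g=((k>0)&(hsv[...,1]<80)).astype(np.uint8)*255
for c,st in blobs(g,15): print("tip",c,st,p(c,.124).round(4))
h=p([[291,107],[388,146],[351,233],[261,203]],.046);print("hous",h.round(3),h.mean(0).round(4))
w=p([[275,157],[289,162]],.046);m=h.mean(0)
print("white",[np.degrees(np.arctan2(*(q-m)[[1,0]])).round(1) for q in w])
for c,e in((0,1),(3,2)): v=h[e]-h[c];print(np.degrees(np.arctan2(v[1],v[0])))
for c,st in blobs(mask(i["image"],(0,150,100),(6,255,255))|mask(i["image"],(174,150,100),(180,255,255)),8): print("red",c,st,p(c,.091).round(4),p(c,.122).round(4))
r=p([[315,193],[302,206]],.091);print(r.round(4));v=r[1]-r[0];print("red ang",np.degrees(np.arctan2(v[1],v[0]))%360)
wm=mask(i["image"],(0,0,170),(180,50,255));
```

```text
[ 0.55088856 -0.00530711  0.26204072] 0.07952195926720616
tip [323.6 187.5] [318 182  12  12 122] [[ 0.5565 -0.0021  0.124 ]]
tip [348.8 244. ] [ 312  183   69  124 2701] [[ 0.5832 -0.0626  0.124 ]]
tip [376.1 306.9] [368 301  18  14 164] [[ 0.6161 -0.139   0.124 ]]
hous [[ 0.519  0.076  0.046]
 [ 0.635  0.031  0.046]
 [ 0.594 -0.081  0.046]
 [ 0.478 -0.041  0.046]] [ 0.5567 -0.0035  0.046 ]
white [np.float64(160.0), np.float64(160.0)]
-21.186243810720878
-19.33954592421864
red [342.8  35.5] [340  32   7   8  23] [[0.5751 0.1442 0.091 ]] [[0.5729 0.1371 0.122 ]]
red [331.9  54.2] [327  48  11  14  38] [[0.5646 0.1267 0.091 ]] [[0.5634 0.1213 0.122 ]]
red [160.  171.7] [ 145  140   31   66 1170] [[0.3766 0.008  0.091 ]] [[0.3929 0.0136 0.122 ]]
red [317.2 195.9] [315 193   6   7  16] [[ 0.55   -0.0194  0.091 ]] [[ 0.5501 -0.0112  0.122 ]]
red [305.4 200.9] [301 195  10  12  34] [[ 0.5369 -0.0251  0.091 ]] [[ 0.5382 -0.0164  0.122 ]]
[[ 0.5476 -0.0161  0.091 ]
 [ 0.533  -0.0311  0.091 ]]
red ang 225.877186564096
```

```bash
python3 -m handwheel '[{"x":0.003,"y":0.005,"z":0.04,"wx":0,"wy":0,"wz":0},{"x":0.003,"y":0.005,"z":0.08,"wx":0,"wy":0,"wz":0},{"x":0.003,"y":0.005,"z":0.11,"wx":0,"wy":0,"wz":0},{"x":0.003,"y":0.005,"z":0.12,"wx":0,"wy":0,"wz":0},{"x":0.003,"y":0.005,"z":0.12,"wx":0,"wy":0,"wz":0},{"x":0.003,"y":0.005,"z":0.12,"wx":0,"wy":0,"wz":0}]'
python3 - <<'E'
from h import *;from bench import ctrl;import pickle
s=ctrl.get_state();print(s["position"].round(4),s["tool_rot"].round(3));i=ctrl.get_image("wrist");cv2.imwrite("pics/w2.png",i["image"][:,:,::-1]);pickle.dump((s,i),open("w2.pkl","wb"))
C=tool(s)@i["hand_eye"]
print(project(i,[[.556,-.003,.124]],np.linalg.inv(C)))
for c,st in blobs(mask(i["image"],(105,100,50),(130,255,255)),100): print(c,st,cast(i,c,.122,C).round(4))
print([ctrl.get_state()["position"].round(4) for _ in range(2)])
E
```

```text
time: 2.37
position: [0.5548, 0.0057, 0.1435]
tool_rot: [2.208, 2.235, 0.001]
ft_force: [0.7, -0.3, 0.7]
grip_width: 0.808
grip_force: 0.0
[0.5548 0.0057 0.1435] [2.208e+00 2.235e+00 1.000e-03]
[[319.16547587 248.60599826]]
[322.  235.6] [ 297  211   50   50 1702] [[0.5577 0.0051 0.122 ]]
[array([0.5558, 0.0054, 0.1446]), array([0.5558, 0.0054, 0.1446])]
```

View pics/w2.png

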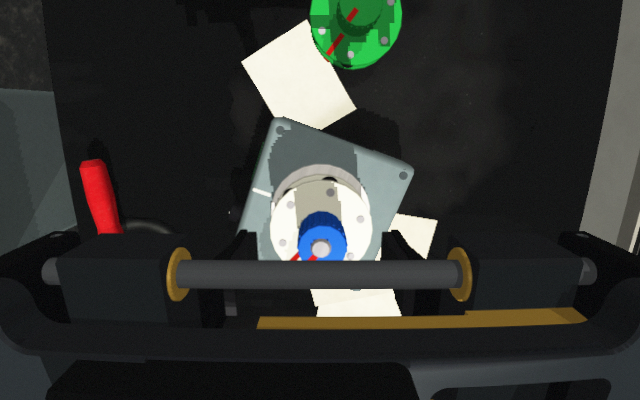

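The shaft tip at (321,248) agrees with the projection of (0.556,-0.003). I'll shift 8.5 mm, descend and grip.

```bash
python3 -m handwheel '[{"x":-0.0085,"y":0.001,"z":0.0,"wx":0,"wy":0,"wz":0},{"x":-0.0085,"y":0.001,"z":0.0,"wx":0,"wy":0,"wz":0},{"x":-0.0085,"y":0.001,"z":0.02,"wx":0,"wy":0,"wz":0},{"x":-0.0085,"y":0.001,"z":0.035,"wx":0,"wy":0,"wz":0},{"x":-0.0085,"y":0.001,"z":0.046,"wx":0,"wy":0,"wz":0},{"x":-0.0085,"y":0.001,"z":0.046,"wx":0,"wy":0,"wz":0},{"x":-0.0085,"y":0.001,"z":0.046,"wx":0,"wy":0,"wz":0},{"x":-0.0085,"y":0.001,"z":0.046,"wx":0,"wy":0,"wz":0}]'
python3 go.py .5565 -.003 .097
```

```text
time: 3.08
position: [0.5565, -0.0041, 0.0977]
tool_rot: [2.209, 2.232, 0.002]
ft_force: [-0.4, 0.3, 0.6]
grip_width: 0.809
grip_force: 0.0
t 3.0833 pos [ 0.5565 -0.0041  0.0977] yaw_x 90.6 zax [ 0.002  0.    -1.   ] q7 0.1 F [-0.4  0.3  0.6] shift [0.0011 0.     0.0007]
```

```bash
python3 -m handwheel '[{"x":0.001,"y":0,"z":0,"wx":0,"wy":0,"wz":0},{"x":0.001,"y":0,"z":0,"wx":0,"wy":0,"wz":0},{"x":0.001,"y":0,"z":0,"wx":0,"wy":0,"wz":0},{"x":0.001,"y":0,"z":0,"wx":0,"wy":0,"wz":0},{"x":0.001,"y":0,"z":0,"wx":0,"wy":0,"wz":0},{"x":0.001,"y":0,"z":0,"wx":0,"wy":0,"wz":0},{"x":0.001,"y":0,"z":0,"wx":0,"wy":0,"wz":0},{"x":0.001,"y":0,"z":0,"wx":0,"wy":0,"wz":0}]' 0.025 12
```

```text
time: 3.75
position: [0.5559, -0.003, 0.0967]
tool_rot: [2.209, 2.233, 0.001]
ft_force: [-0.5, 0.7, -0.2]
grip_width: 0.372
grip_force: 12.0
```

```bash
python3 -m handwheel '[{"x":0,"y":0,"z":0,"wx":0,"wy":0,"wz":6},{"x":0,"y":0,"z":0,"wx":0,"wy":0,"wz":12},{"x":0,"y":0,"z":0,"wx":0,"wy":0,"wz":18},{"x":0,"y":0,"z":0,"wx":0,"wy":0,"wz":24},{"x":0,"y":0,"z":0,"wx":0,"wy":0,"wz":30},{"x":0,"y":0,"z":0,"wx":0,"wy":0,"wz":36},{"x":0,"y":0,"z":0,"wx":0,"wy":0,"wz":42},{"x":0,"y":0,"z":0,"wx":0,"wy":0,"wz":48},{"x":0,"y":0,"z":0,"wx":0,"wy":0,"wz":54},{"x":0,"y":0,"z":0,"wx":0,"wy":0,"wz":54}]'
python3 - <<'E'
from h import *;from bench import ctrl;import pickle
s=ctrl.get_state();i=ctrl.get_image("wrist");t=ctrl.get_image("top")
a=i["image"];b=cv2.resize(t["image"][170:250,280:370],None,fx=4,fy=4,interpolation=2)
cv2.imwrite("pics/w3.png",np.hstack([cv2.resize(a[150:400,220:420],(400,500)),cv2.copyMakeBorder(b,0,180,0,0,0)])[:,:,::-1])
E
python3 go.py .5565 -.003 .097
```

```text
time: 4.58
position: [0.556, -0.0031, 0.0966]
tool_rot: [2.983, 0.983, 0.001]
ft_force: [1.8, 0.3, -1.1]
grip_width: 0.368
grip_force: 12.0
t 4.6833 pos [ 0.556  -0.003   0.0966] yaw_x 36.8 zax [ 0.001 -0.    -1.   ] q7 -0.8 F [ 2.1 -1.  -1.5] shift [ 0.0004  0.0003 -0.0004]
```

View pics/w3.png

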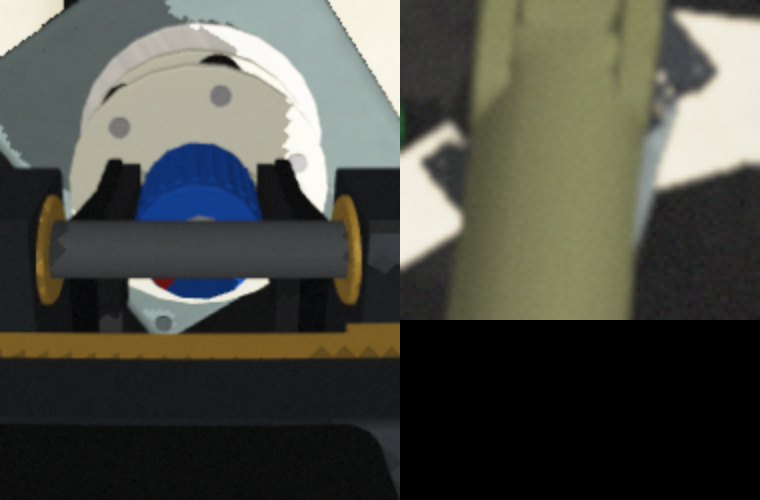

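The red mark stays at the same place between the fingers (about 165,283 in the crop), so the head is turning with the gripper. I'll continue in small steps with a slight press.

```bash
python3 -m handwheel '[{"x":0,"y":0,"z":0.001,"wx":0,"wy":0,"wz":4},{"x":0,"y":0,"z":0.002,"wx":0,"wy":0,"wz":8},{"x":0,"y":0,"z":0.004,"wx":0,"wy":0,"wz":10},{"x":0,"y":0,"z":0.004,"wx":0,"wy":0,"wz":11},{"x":0,"y":0,"z":0.004,"wx":0,"wy":0,"wz":11}]'; python3 go.py .5565 -.003 .097
```

```text
time: 5.1
position: [0.5562, -0.003, 0.0925]
tool_rot: [3.062, 0.699, 0.002]
ft_force: [4.3, -1.0, -4.7]
grip_width: 0.371
grip_force: 12.0
t 5.1 pos [ 0.5562 -0.003   0.0925] yaw_x 25.7 zax [ 0.001 -0.    -1.   ] q7 -0.99 F [ 4.3 -1.  -4.7] shift [ 0.0003  0.0001 -0.0045]
```

```bash
python3 -m handwheel '[{"x":0,"y":0,"z":0.002,"wx":0,"wy":0,"wz":0},{"x":0,"y":0,"z":0.004,"wx":0,"wy":0,"wz":0},{"x":0,"y":0,"z":0.006,"wx":0,"wy":0,"wz":0},{"x":0,"y":0,"z":0.006,"wx":0,"wy":0,"wz":0}]'; python3 go.py .5565 -.003 .083
```

```text
time: 5.43
position: [0.5561, -0.0031, 0.0864]
tool_rot: [3.063, 0.697, 0.002]
ft_force: [5.4, -1.1, -3.7]
grip_width: 0.371
grip_force: 12.0
t 5.4333 pos [ 0.5561 -0.0031  0.0864] yaw_x 25.7 zax [ 0.001 -0.    -1.   ] q7 -0.98 F [ 5.4 -1.1 -3.7] shift [0.0004 0.0001 0.0034]
```

```bash
python3 -m handwheel '[{"x":0,"y":0,"z":0.002,"wx":0,"wy":0,"wz":0},{"x":0,"y":0,"z":0.0035,"wx":0,"wy":0,"wz":0},{"x":0,"y":0,"z":0.005,"wx":0,"wy":0,"wz":0},{"x":0,"y":0,"z":0.005,"wx":0,"wy":0,"wz":0},{"x":0,"y":0,"z":0.005,"wx":0,"wy":0,"wz":0}]'; python3 go.py .5565 -.003 .083
```

```text
time: 5.85
position: [0.5563, -0.0029, 0.0827]
tool_rot: [-3.063, -0.697, -0.002]
ft_force: [1.7, -0.9, 5.2]
grip_width: 0.368
grip_force: 12.0
t 5.85 pos [ 0.5563 -0.0029  0.0827] yaw_x 25.6 zax [ 0.001  0.001 -1.   ] q7 -0.98 F [ 1.7 -0.9  5.2] shift [ 0.0002  0.0002 -0.0003]
```

It's home: contact came exactly 14 mm down. I'll release and rise.

```bash
python3 -m handwheel '[{"x":0,"y":0,"z":0,"wx":0,"wy":0,"wz":0},{"x":0,"y":0,"z":0,"wx":0,"wy":0,"wz":0},{"x":0,"y":0,"z":0,"wx":0,"wy":0,"wz":0},{"x":0,"y":0,"z":-0.02,"wx":0,"wy":0,"wz":0},{"x":0,"y":0,"z":-0.05,"wx":0,"wy":0,"wz":0},{"x":0,"y":0,"z":-0.09,"wx":0,"wy":0,"wz":0},{"x":0,"y":0,"z":-0.12,"wx":0,"wy":0,"wz":0},{"x":0,"y":0,"z":-0.14,"wx":0,"wy":0,"wz":0},{"x":0,"y":0,"z":-0.14,"wx":0,"wy":0,"wz":0}]' 0.07; python3 go.py .43 -.316 .2
```

```text
time: 6.6
position: [0.5574, -0.0028, 0.2258]
tool_rot: [-3.063, -0.697, -0.01]
ft_force: [-0.1, 0.2, 0.4]
grip_width: 0.797
grip_force: 0.0
t 6.6 pos [ 0.5574 -0.0028  0.2258] yaw_x 25.6 zax [ 0.006  0.002 -1.   ] q7 -1.07 F [-0.1  0.2  0.4] shift [-0.2505  0.2272  0.0244]
```

```bash
python3 -m handwheel '[{"x":-0.25,"y":0.227,"z":0.02,"wx":0,"wy":0,"wz":-28},{"x":-0.25,"y":0.227,"z":0.02,"wx":0,"wy":0,"wz":-28},{"x":-0.25,"y":0.227,"z":0.02,"wx":0,"wy":0,"wz":-28},{"x":-0.25,"y":0.227,"z":0.02,"wx":0,"wy":0,"wz":-28},{"x":-0.25,"y":0.227,"z":0.02,"wx":0,"wy":0,"wz":-28},{"x":-0.25,"y":0.227,"z":0.02,"wx":0,"wy":0,"wz":-28},{"x":-0.25,"y":0.227,"z":0.02,"wx":0,"wy":0,"wz":-28},{"x":-0.25,"y":0.227,"z":0.02,"wx":0,"wy":0,"wz":-28},{"x":-0.25,"y":0.227,"z":0.02,"wx":0,"wy":0,"wz":-28},{"x":-0.25,"y":0.227,"z":0.02,"wx":0,"wy":0,"wz":-28}]' >/dev/null
python3 - <<'E'
from h import *;from bench import ctrl
s=ctrl.get_state();i=ctrl.get_image("wrist");t=ctrl.get_image("top");c=ctrl.get_image("scene")
C=tool(s)@i["hand_eye"]
m=mask(i["image"],(5,150,90),(18,255,255))
for q,st in blobs(m,60): print(q,st,cast(i,q,.03,C).round(4),cast(i,q,.015,C).round(4))
a=cv2.resize(i["image"],(400,250));b=cv2.resize(t["image"][165:250,280:365],(400,400),interpolation=2);e=cv2.resize(c["image"][160:250,275:365],(400,400),interpolation=2)
cv2.imwrite("pics/v4.png",np.hstack([np.vstack([a,np.zeros((150,400,3),np.uint8)])[:, :],e])[:,:,::-1]); cv2.imwrite("pics/v5.png",b[:,:,::-1])
for nm,im in(("top",t),("scene",c)):
  for q,st in blobs(mask(im["image"],(105,120,60),(130,255,255))): 
    p=cast(im,q,.1)[0]
    if abs(p[0]-.556)<.04 and abs(p[1])<.04: print(nm,q,st,p)
E
python3 go.py .43 -.316 .2
```

```text
[317.7 162.5] [302 157  35  20 135] [[ 0.438  -0.2985  0.03  ]] [[ 0.4366 -0.3003  0.015 ]]
t 7.5833 pos [ 0.4288 -0.3137  0.2007] yaw_x 53.7 zax [-0.001  0.002 -1.   ] q7 0.05 F [0.9 0.2 0.3] shift [-0.0011  0.0023  0.0007]
```

View pics/v4.png

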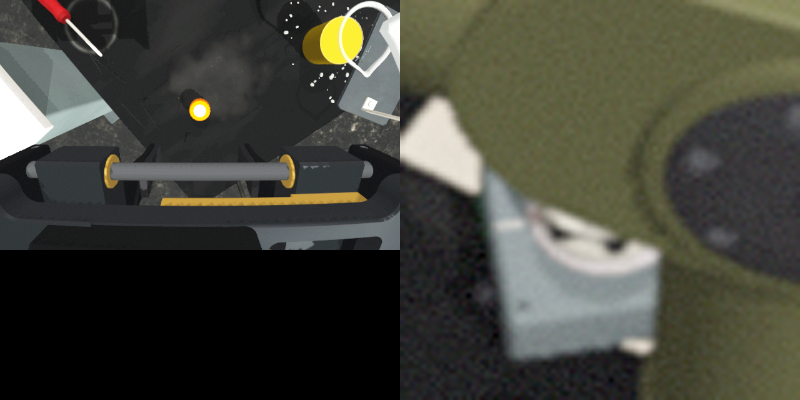

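The wrist view shows the cap at about (318,176) in full-size pixels, partly overexposed. The scene view of the drive is blocked by the arm, so I'll refit the cap with a wider mask.

```bash
python3 - <<'E'
from h import *;from bench import ctrl
s=ctrl.get_state();i=ctrl.get_image("wrist");t=ctrl.get_image("top");C=tool(s)@i["hand_eye"]
m=mask(i["image"],(0,60,120),(35,255,255));m[:,:260]=0;m[:,380:]=0;m[:130]=0;m[220:]=0
k=max(cv2.findContours(m,0,2)[0],key=cv2.contourArea);e=cv2.minEnclosingCircle(k);print(e,cv2.boundingRect(k),cast(i,[e[0]],.027,C),cast(i,[e[0]],.015,C))
print(cv2.boundingRect(k),project(i,[[.428,-.315,.03],[.428,-.315,0]],np.linalg.inv(C)))
cv2.imwrite("pics/v5.png",np.hstack([cv2.resize(t["image"][165:250,280:365],(400,400),interpolation=2),cv2.resize(i["image"][136:216,278:358],(400,400),interpolation=2)])[:,:,::-1])
T=tool(s)
E
python3 go.py .43 -.316 .2
```

```text
((319.18603515625, 181.09527587890625), 18.186067581176758) (302, 163, 35, 37) [[ 0.43078854 -0.31118337  0.027     ]] [[ 0.42930258 -0.31319117  0.015     ]]
(302, 163, 35, 37) [[319.18869395 185.87685553]
 [319.21408153 180.35958717]]
t 7.6833 pos [ 0.4294 -0.3135  0.2011] yaw_x 53.8 zax [-0.001  0.001 -1.   ] q7 0.05 F [-0.1  0.4  0.7] shift [-0.0016  0.002   0.0011]
```

View pics/v5.png

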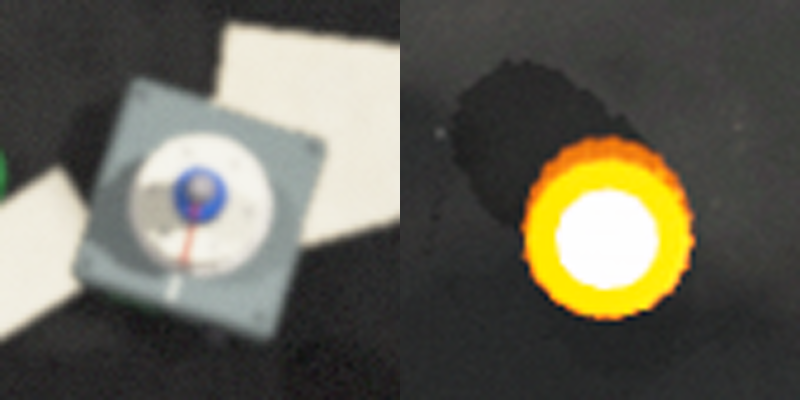

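The top crop shows the red line in line with the white one and more shaft standing out, so the head is home. The cap's top centre is at (319.6,183.6), which puts it at (0.429,-0.313), directly under the tool. I'll go straight down and grip.

```bash
python3 -m handwheel '[{"x":0,"y":0,"z":0.04,"wx":0,"wy":0,"wz":0},{"x":0,"y":0,"z":0.08,"wx":0,"wy":0,"wz":0},{"x":0,"y":0,"z":0.12,"wx":0,"wy":0,"wz":0},{"x":0,"y":0,"z":0.15,"wx":0,"wy":0,"wz":0},{"x":0,"y":0,"z":0.17,"wx":0,"wy":0,"wz":0},{"x":0,"y":0,"z":0.185,"wx":0,"wy":0,"wz":0},{"x":0,"y":0,"z":0.195,"wx":0,"wy":0,"wz":0},{"x":0,"y":0,"z":0.195,"wx":0,"wy":0,"wz":0},{"x":0,"y":0,"z":0.195,"wx":0,"wy":0,"wz":0}]'; python3 go.py .4293 -.3131 .005
```

```text
time: 8.43
position: [0.4289, -0.315, 0.0066]
tool_rot: [-2.803, -1.419, 0.0]
ft_force: [0.1, 0.7, -0.1]
grip_width: 0.805
grip_force: 0.0
t 8.4333 pos [ 0.4289 -0.315   0.0066] yaw_x 53.7 zax [-0.  0. -1.] q7 0.29 F [ 0.1  0.7 -0.1] shift [ 0.0018 -0.0008  0.0016]
```

```bash
python3 -m handwheel '[{"x":0.0015,"y":0,"z":0.0015,"wx":0,"wy":0,"wz":0},{"x":0.0015,"y":0,"z":0.0015,"wx":0,"wy":0,"wz":0},{"x":0.0015,"y":0,"z":0.0015,"wx":0,"wy":0,"wz":0},{"x":0.0015,"y":0,"z":0.0015,"wx":0,"wy":0,"wz":0},{"x":0.0015,"y":0,"z":0.0015,"wx":0,"wy":0,"wz":0},{"x":0.0015,"y":0,"z":0.0015,"wx":0,"wy":0,"wz":0},{"x":0.0015,"y":0,"z":0.0015,"wx":0,"wy":0,"wz":0},{"x":0.0015,"y":0,"z":0.0015,"wx":0,"wy":0,"wz":0}]' 0.03 12; python3 go.py .4293 -.3131 .2
python3 -m handwheel '[{"x":0,"y":0,"z":-0.03,"wx":0,"wy":0,"wz":0},{"x":0,"y":0,"z":-0.07,"wx":0,"wy":0,"wz":0},{"x":0,"y":0,"z":-0.11,"wx":0,"wy":0,"wz":0},{"x":0,"y":0,"z":-0.15,"wx":0,"wy":0,"wz":0},{"x":0,"y":0,"z":-0.18,"wx":0,"wy":0,"wz":0},{"x":0,"y":0,"z":-0.195,"wx":0,"wy":0,"wz":0},{"x":0,"y":0,"z":-0.195,"wx":0,"wy":0,"wz":0}]'
python3 - <<'E'
from h import *;from bench import ctrl
s=ctrl.get_state();i=ctrl.get_image("wrist");C=tool(s)@i["hand_eye"]
m=mask(i["image"],(0,60,120),(35,255,255));m[:,:260]=0;m[:,380:]=0;m[:130]=0;m[255:]=0
k=max(cv2.findContours(m,0,2)[0],key=cv2.contourArea);print(cv2.boundingRect(k))
z=s["position"][2];T=tool(s)
print("pred cap top", project(i,(T@np.array([[0,0,-.025,1],[.018,0,-.025,1],[.018,0,.005,1]]).T).T[:,:3],np.linalg.inv(C)))
cv2.imwrite("pics/v6.png",cv2.resize(i["image"][130:330,220:420],None,fx=3,fy=3)[:,:,::-1])
E
python3 go.py .556 -.003 .2
```

```text
time: 9.1
position: [0.4293, -0.3145, 0.0052]
tool_rot: [-2.804, -1.417, -0.001]
ft_force: [0.0, 0.3, 2.6]
grip_width: 0.406
grip_force: 12.0
t 9.1 pos [ 0.4293 -0.3145  0.0052] yaw_x 53.6 zax [ 0.  0. -1.] q7 0.28 F [0.  0.3 2.6] shift [ 0.0012 -0.0008 -0.1948]
time: 9.68
position: [0.4311, -0.316, 0.2037]
tool_rot: [2.8, 1.415, 0.008]
ft_force: [-0.3, -1.5, -0.5]
grip_width: 0.404
grip_force: 12.0
(284, 215, 71, 40)
pred cap top [[318.65290729 270.33988505]
 [318.65811456 236.14408046]
 [318.68907051 216.29057243]]
t 9.7333 pos [ 0.4302 -0.315   0.2014] yaw_x 53.6 zax [ 0.004 -0.    -1.   ] q7 0.05 F [-0.   0.6 -1.1] shift [ 0.3258 -0.0836  0.0018]
```

View pics/v6.png

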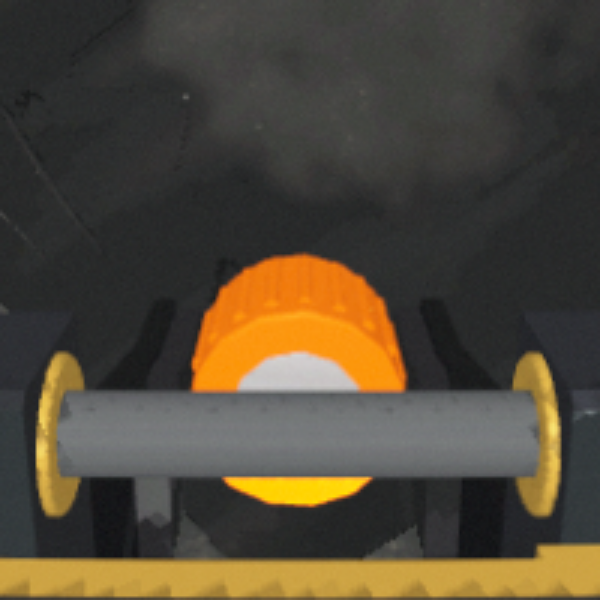

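The cap sits within about 1 mm of the tool axis: its underside edge is at row 215 against 216 predicted. Next I'll carry it over the shaft.

```bash
python3 -m handwheel '[{"x":0.325,"y":-0.083,"z":0,"wx":0,"wy":0,"wz":-36.4},{"x":0.325,"y":-0.083,"z":0,"wx":0,"wy":0,"wz":-36.4},{"x":0.325,"y":-0.083,"z":0,"wx":0,"wy":0,"wz":-36.4},{"x":0.325,"y":-0.083,"z":0,"wx":0,"wy":0,"wz":-36.4},{"x":0.325,"y":-0.083,"z":0,"wx":0,"wy":0,"wz":-36.4},{"x":0.325,"y":-0.083,"z":0,"wx":0,"wy":0,"wz":-36.4},{"x":0.325,"y":-0.083,"z":0,"wx":0,"wy":0,"wz":-36.4},{"x":0.325,"y":-0.083,"z":0,"wx":0,"wy":0,"wz":-36.4},{"x":0.325,"y":-0.083,"z":0,"wx":0,"wy":0,"wz":-36.4},{"x":0.325,"y":-0.083,"z":0,"wx":0,"wy":0,"wz":-36.4}]' >/dev/null
python3 -m handwheel '[{"x":0,"y":0,"z":0.02,"wx":0,"wy":0,"wz":0},{"x":0,"y":0,"z":0.04,"wx":0,"wy":0,"wz":0},{"x":0,"y":0,"z":0.055,"wx":0,"wy":0,"wz":0},{"x":0,"y":0,"z":0.055,"wx":0,"wy":0,"wz":0},{"x":0,"y":0,"z":0.055,"wx":0,"wy":0,"wz":0}]'; python3 go.py .556 -.004 .113
```

```text
time: 10.98
position: [0.5536, -0.0053, 0.1437]
tool_rot: [-2.223, -2.218, 0.005]
ft_force: [-0.3, -0.7, 0.4]
grip_width: 0.409
grip_force: 12.0
t 10.9833 pos [ 0.5536 -0.0053  0.1437] yaw_x 89.9 zax [-0.003 -0.001 -1.   ] q7 0.09 F [-0.3 -0.7  0.4] shift [0.0013 0.0025 0.0307]
```

```bash
python3 -m handwheel '[{"x":0.0013,"y":0.0025,"z":0.005,"wx":0,"wy":0,"wz":0},{"x":0.0013,"y":0.0025,"z":0.01,"wx":0,"wy":0,"wz":0},{"x":0.0013,"y":0.0025,"z":0.015,"wx":0,"wy":0,"wz":0},{"x":0.0013,"y":0.0025,"z":0.019,"wx":0,"wy":0,"wz":0},{"x":0.0013,"y":0.0025,"z":0.022,"wx":0,"wy":0,"wz":0},{"x":0.0013,"y":0.0025,"z":0.022,"wx":0,"wy":0,"wz":0}]'; python3 go.py .556 -.004 .113
```

```text
time: 11.48
position: [0.557, -0.0027, 0.1224]
tool_rot: [-2.221, -2.221, 0.002]
ft_force: [-1.0, -0.4, -1.2]
grip_width: 0.402
grip_force: 12.0
t 11.4833 pos [ 0.557  -0.0027  0.1224] yaw_x 90.0 zax [-0.001 -0.001 -1.   ] q7 0.11 F [-1.  -0.4 -1.2] shift [-0.0013 -0.001   0.0094]
```

```bash
python3 -m handwheel '[{"x":-0.001,"y":-0.0005,"z":0.002,"wx":0,"wy":0,"wz":0},{"x":-0.001,"y":-0.0005,"z":0.004,"wx":0,"wy":0,"wz":0},{"x":-0.001,"y":-0.0005,"z":0.006,"wx":0,"wy":0,"wz":0},{"x":-0.001,"y":-0.0005,"z":0.008,"wx":0,"wy":0,"wz":0},{"x":-0.001,"y":-0.0005,"z":0.01,"wx":0,"wy":0,"wz":0},{"x":-0.001,"y":-0.0005,"z":0.01,"wx":0,"wy":0,"wz":0}]'; python3 go.py .556 -.004 .113
```

```text
time: 11.98
position: [0.5572, -0.0036, 0.1132]
tool_rot: [2.221, 2.222, -0.0]
ft_force: [-1.3, -1.1, 2.1]
grip_width: 0.407
grip_force: 12.0
t 11.9833 pos [ 0.5572 -0.0036  0.1132] yaw_x 90.0 zax [ 0. -0. -1.] q7 0.12 F [-1.3 -1.1  2.1] shift [-0.0004 -0.0012  0.0002]
```

The cap is seated at the expected height. I'll release, rise and move aside to check.

```bash
python3 -m handwheel '[{"x":0,"y":0,"z":0,"wx":0,"wy":0,"wz":0},{"x":0,"y":0,"z":0,"wx":0,"wy":0,"wz":0},{"x":0,"y":0,"z":0,"wx":0,"wy":0,"wz":0},{"x":0,"y":0,"z":-0.01,"wx":0,"wy":0,"wz":0},{"x":0,"y":0,"z":-0.04,"wx":0,"wy":0,"wz":0},{"x":0,"y":0,"z":-0.08,"wx":0,"wy":0,"wz":0},{"x":0,"y":0,"z":-0.12,"wx":0,"wy":0,"wz":0},{"x":0,"y":0,"z":-0.14,"wx":0,"wy":0,"wz":0},{"x":0,"y":0,"z":-0.14,"wx":0,"wy":0,"wz":0}]' 0.07 >/dev/null; python3 -m handwheel '[{"x":0.04,"y":-0.01,"z":0,"wx":0,"wy":0,"wz":0},{"x":0.08,"y":-0.02,"z":0,"wx":0,"wy":0,"wz":0},{"x":0.12,"y":-0.03,"z":0,"wx":0,"wy":0,"wz":0},{"x":0.16,"y":-0.04,"z":0,"wx":0,"wy":0,"wz":0},{"x":0.2,"y":-0.05,"z":0,"wx":0,"wy":0,"wz":0},{"x":0.24,"y":-0.05,"z":0,"wx":0,"wy":0,"wz":0},{"x":0.28,"y":-0.05,"z":0,"wx":0,"wy":0,"wz":0},{"x":0.28,"y":-0.05,"z":0,"wx":0,"wy":0,"wz":0},{"x":0.28,"y":-0.05,"z":0,"wx":0,"wy":0,"wz":0}]'
python3 - <<'E'
from h import *;from bench import ctrl
t=ctrl.get_image("top");c=ctrl.get_image("scene")
f=lambda im,a,b:cv2.resize(im["image"][a:a+90,b:b+90],(400,400),interpolation=2)
cv2.imwrite("pics/v7.png",np.hstack([f(t,160,275),f(c,155,275)])[:,:,::-1])
for n,im in(("top",t),("scene",c)):
  print(n,project(im,[[.5565,-.003,.138],[.5565,-.003,.108]]).round(1),[(q,st[:4]) for q,st in blobs(mask(im["image"],(5,130,100),(20,255,255)),30)])
E
```

```text
time: 13.48
position: [0.5056, 0.2798, 0.252]
tool_rot: [2.214, 2.228, -0.003]
ft_force: [0.0, -1.2, 0.5]
grip_width: 0.801
grip_force: 0.0
top [[321.5 202.7]
 [321.4 204.5]] [(array([144.7,  63.6]), array([126,  58,  35,  11], dtype=int32)), (array([321.5, 205. ]), array([316, 198,  12,  13], dtype=int32))]
scene [[321.  182.6]
 [320.8 190.6]] [(array([352. ,   6.1]), array([342,   0,  18,  13], dtype=int32)), (array([283.5,  95.8]), array([280,  92,   9,   9], dtype=int32)), (array([321.3, 186.9]), array([313, 177,  18,  20], dtype=int32))]
```

View pics/v7.png

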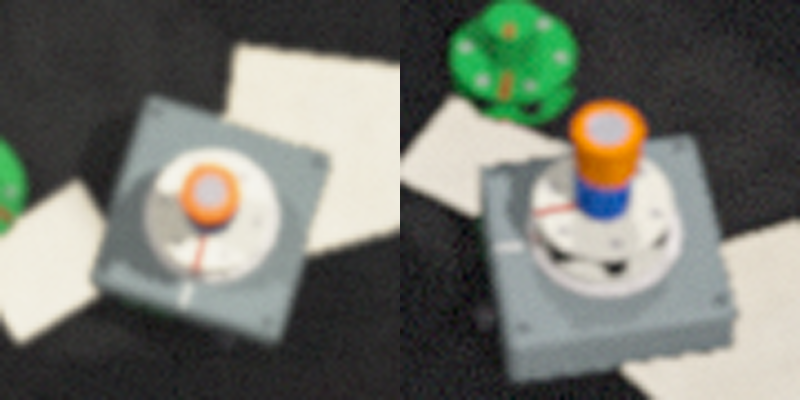

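The cap sits flat and centred on the boss: (210,190) in the top crop and (608,145) in the scene crop. The red line points along the white line with the head down, so I'm handing in.

```bash
python3 -c "from bench import ctrl; print(ctrl.close_job())"
```

```text
the job is handed in; nothing more can be done
None
```

The roller head is turned onto its key and home on the pad, the orange cap sits flat on the boss, the gripper has let go clear of everything, and the job was handed in at about 13.6 s; no verdict came back.

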